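Dock the card terminal: square to the posts, home on the charging block, lock the lever

ROBOT

A 6-joint arm with a two-finger parallel gripper is mounted at the origin on a cart in front of the work surface, level with it; the furniture and walls round the work are solid. World frame = base frame: x ahead of the robot, y to its left, z up, the work surface at z = 0. Lengths are in mm, angles in rad, forces in N, time in s.
With the tool pointing down it reaches from about 350 to 875 mm from the base axis. Payload 4.2 kg.
Tool frame: the origin (TCP) lies midway between the tips of the shut fingers; the grasp point (between the pads) lies 19 mm behind it; z points along the fingers, y is the line along which they close (so a half turn about z gives the same grasp; the last joint's range is limited). The gripper opens to 85 mm and grips with 20 to 120 N. Pads are 22 mm wide; open, the fingers measure 114 mm over their backs; the gripper's body (76 mm by 85 mm) begins 54 mm behind the grasp point. The pads swing forward as they close: fully open they stand 13 mm farther back than shut.
Start: joints at [-0.873, 0.385, 0.008, 0, -1.194, -0.259], TCP at [265.545, -565.76, 231.312] pointing down, gripper open.
Joint ranges: [-3.14, 3.14], [-1.21, 2.06], [-1.07, 1.41], [-3.16, 2.05], [-2.99, -0.16], [-3.1, 3.1]. Speed limits (rad/s): [2.79, 2.79, 3.14, 3.14, 3.14, 3.14].

INTERFACE

Orientations are given as a unit quaternion [x, y, z, w].
In Python, from bench import sensors, get_image, camera_params, job_done gives the robot as it stands.
- The arm moves only by the tool servo_tool, never from a script. Its argument "motion" is a list of rows, each an object with "travel": the shift along the tool's x, y, z as a fraction of full scale, a list of three; "rot": the turn, a rotation vector about the tool's x, y, z as a fraction of full scale, a list of three; "hand": the opening, from 0 (shut) to 1 (fully open). In form: [{"travel": [x, y, z], "rot": [wx, wy, wz], "hand": hand}, ...]. A call has 1 to 10 rows; each row shifts and turns the commanded pose from where the row before left it, along the tool's axes as they then stand; what a row does not reach is not made up. Full scale, the value 1, is 25 cm for a shift and 360 degrees for a turn. A row lasts 1/12 s, in which the tool goes at most 41.7 mm and 7.16 degrees, less where a joint would pass 70% of its speed; a pose out of reach is approached as far as the arm can. A call with a number of a shift or a turn outside -1 to 1 is refused whole. A call with a gripper value outside its range is refused whole. The fingers move at their own pace and stop on an object; the grip force is fixed at half the most. Time passes only in rows, so rows that do not move let the fingers close. It gives the time, the measured TCP pose, the force, the opening and the grip force at its end, in the units of the state.
- sensors.read_state(): the state, without advancing time (a new reading comes with each control period).
- get_image(name): name is "side" or "top"; returns (picture, depth): 420x560x3 uint8, red, green, blue; 420x560 float32, mm along the optical axis (not along the pixel's ray), 0 where there is no reading.
- camera_params(name): a dict with "camera_matrix" (3x3 intrinsics, pixels), "dist" ([k1, k2, p1, p2, k3] as OpenCV has them; the pictures are not rectified), "R" (3x3) and "t" (3): a world point X has camera coordinates R X + t. Camera axes: x right, y down, z forward; pixel columns grow to the right and rows downward; lengths in mm; the calibration is good to about 2 mm. A picture is of the moment at which its call begins. camera_params takes no time and is no camera call.
- job_done(): hands the job in; it is judged then, once.
The state is a dict: "clock": time; "joints": joint angles; "joint_vel": joint speeds; "joint_efforts": joint torques, N m; "position": TCP position; "ee_rot": TCP orientation; "contact_force": force on the tool from outside, world axes, zero at the start; "wrist_torque": the same for the moment, N m; "gripper_width": finger opening in mm; "grasp_force": force on a finger pad.
Only numpy, scipy, OpenCV 4.12 (cv2) and the standard library are available. Lean on these libraries where they do the work, as an engineer would, in place of code of your own. Each camera call takes 0.05 s, during which the arm holds its last target. There are 200 camera calls.

TASK

The card terminal was dropped crooked on its locking charging cradle. Push it square against both rubber posts and along them until its nose is fully home on the black charging block with the brass contact pressed in; only when it sits there on all three points, swing the red lever fully shut past its dead point so that it clamps the terminal against the posts. Push gently: the terminal must never be pressed with more than 25 N, and the other things on the bar stay where they are.

Things in the scene. Friction and masses are not known exactly. Their poses are not given: they have to be found in the camera images.
- cradle: Flat dark steel cradle fixed to the worktop: plate 222 (x) x 156 (y) x 8 mm, its deck 8 mm above the worktop. Origin on the worktop, on the seated terminal's centre line; own +x runs lengthwise to the charging block (to the robot's right), own +y to the two posts (away from the robot). Plate spans x -96 to +126, y -95 to +61 mm.
- post_tail (a point): Axis, at deck height, of the fixed black rubber post nearer the terminal's tail: cradle x -45, y +46 mm; 15 mm thick, 27 mm tall above the deck, its rubber sleeve (9 to 23 mm above the deck) has its terminal-side face at y +38.6 mm. A terminal touching both posts has its long sides along cradle x and its centre at cradle y 0.
- post_nose (a point): Axis, at deck height, of the second, equal post: cradle x +45, y +46 mm.
- block_slot (a point): Middle of the charging block's slot at deck height, cradle x +79.5, y 0. The block (black, 34 x 50 x 22 mm) is the rigid end stop: its steel stop button (11 mm thick, on y 0) is screwed fast with its face up to 9 mm either side of here (cradle x 70.5 to 88.5), different each time and not measured: feel for it. Home, the terminal's centre is at cradle x -9 to +9. Driving on 1 to 2 mm can pass 25 N.
- card_terminal: Dark grey card terminal, 162 (own x) x 78 (own y) x 37 mm, 0.27 to 0.41 kg, loose on the deck. Origin: centre of its underside; own +x to the nose (screen end), which goes to the block. Sides nearly upright, 79.5 mm to mid nose and tail, 38.6 mm to the sides at post height. Starts 9 to 11 mm off the posts, askew, 5 to 29 mm short of home. Push with shut fingers; slides with 1 to 2 N.
- charge_contact (a joint): Brass contact tongue beside the stop button, sprung with less than 0.1 N (too weak to feel); metres pressed in. 0 = untouched, 0.0042 = the terminal is fully home on the stop button and square.
- lock_lever (a joint): Red bell-crank lever on the cradle's robot side, vertical axis. Angle in rad from fully open, starts 0 to 0.2, grows as it closes, clockwise from above. Its rubber nose (24 mm from the axis, radius 9 mm) meets a seated terminal at about 1.1; dead point 1.57, hard stop 1.68 = shut. The axis is sprung and gives up to 4 mm; it clamps with about 9 N; closing takes 3 to 8 N at the knob; stays where left.
- lever_pivot (a point): The lever's axis at deck height (8 mm above the worktop): cradle x -15, y -69.5 mm.
- lever_knob (a point): On the axis of the lever's upright round black knob, 16 mm thick, standing 20 to 62 mm above the worktop; this point is 50 mm above it. It lies 65 mm from the lever's axis, in direction -75 degrees (from cradle +x, anticlockwise positive from above) at joint value 0, turning clockwise to -171 degrees when shut.
- biro: black pen, 145 mm long, lying on the right near the front edge; bystander
- sugar_caddy_1: black caddy with white sugar packets, 72 x 76 x 69 mm, behind the cradle; bystander
- sugar_caddy_2: black caddy with pink sugar packets, 72 x 76 x 69 mm, behind the cradle; bystander
- cup_18: empty white espresso cup, 60 mm across, 58 mm high, at the front left; bystander
- tamper: coffee tamper with brown handle, 58 mm across, 86 mm high, on the right in front of the grinder; bystander

How it is judged (in metres and radians):
On the way, in this order (a step that is already met when the one before it is completed fails the run):
1. with the lever still open, the terminal lies square against both posts and home on the charging block (y of card_terminal in the frame of cradle above -0.002 m and angle between the x axis of card_terminal and the x axis of cradle, either way round below 0.02 rad and value of joint charge_contact above 0.0034 m and value of joint lock_lever below 0.6 rad), for 0.3 s.
2. the lever is swung shut past its dead point (value of joint lock_lever above 1.6 rad), for 0.2 s.
At the end, for the whole second after the job is handed in: The lever is shut (joint above 1.6), the terminal lies flat on the deck at rest, against both posts (own centre no more than 2 mm short of them, within 0.02 rad of parallel) and home on the charging block (contact pressed in more than 3.4 of 4.2 mm, that is within 0.8 mm of the stop) (y of card_terminal in the frame of cradle above -0.002 m and angle between the x axis of card_terminal and the x axis of cradle, either way round below 0.02 rad and value of joint charge_contact above 0.0034 m and value of joint lock_lever above 1.6 rad and angle between card_terminal's own z axis and vertical below 0.03 rad and z of card_terminal in the frame of cradle below 0.011 m and linear speed of card_terminal below 0.005 m/s); the robot touches nothing.
It fails at once if the terminal is pressed by the robot with more than 25 N (contact force between any of the fingers, the arm and card_terminal above 25 N).
It fails at once if another thing on the bar is moved by more than 2 cm (distance of any of biro, sugar_caddy_1, sugar_caddy_2, cup_18, tamper from where it was at the start of the episode above 0.02 m).
It also fails if it takes over 72 s, if anything falls off the work surface, if the arm or the gripper's body presses on something with over 40 N, if the wrist force passes 120 N, or if a joint passes its speed limit or range.

## Working session

There is one attempt and no reset: what is moved stays moved. The work goes in short steps, Python scripts to look and compute and a tool call to move; the robot and the scene stay as the last step left them, time stands still between calls to the robot, and variables do not carry over. Pictures are saved under pics/ and viewed, at most 10 in all, crops included, and the job is handed in when it is done.

Besides the shell and the picture viewer there is one more tool, called after ">>>" as name(argument=value, ...), one argument or row to a line, values as JSON. servo_tool: Moves the arm, as the interface text tells. Its arguments: {"type":"object","properties":{"motion":{"type":"array"}},"required":["motion"]}

```bash
ls; mkdir -p pics
python3 - <<'E'
from bench import sensors,get_image,camera_params
import cv2,numpy as np
for n in("top","side"):
    im,d=get_image(n); cv2.imwrite(f"pics/{n}0.png",im[:,:,::-1]); np.savez(f"{n}0.npz",im=im,d=d)
    p=camera_params(n); print(n,{k:np.round(v,3).tolist() for k,v in p.items()})
s=sensors.read_state(); print(s)
E
```

```text
pics
top {'camera_matrix': [[513.879, 0.0, 279.141], [0.0, 513.879, 211.025], [0.0, 0.0, 1.0]], 'dist': [-0.172, 0.0, 0.0, 0.0, 0.0], 'R': [[0.017, -1.0, 0.002], [-0.973, -0.017, -0.23], [0.23, 0.002, -0.973]], 't': [88.223, 589.11, 1148.199]}
side {'camera_matrix': [[524.482, 0.0, 277.391], [0.0, 524.482, 208.238], [0.0, 0.0, 1.0]], 'dist': [0.012, 0.0, 0.0, 0.0, 0.0], 'R': [[-0.892, -0.451, -0.008], [-0.181, 0.374, -0.909], [0.414, -0.81, -0.416]], 't': [576.761, 127.345, 1425.471]}
{'clock': 0.1, 'joints': array([-8.73408253e-01,  3.85512811e-01,  6.80606300e-03, -4.33755530e-04,
       -1.19399405e+00, -2.58553987e-01]), 'joint_vel': array([-0.00059269, -0.00061259,  0.0020263 ,  0.00096148,  0.00174118,
        0.00092571]), 'joint_efforts': array([-1.13328788e-03, -3.93319380e+01,  1.88928062e+01,  4.19799775e+00,
       -2.62337395e-03,  7.36330890e-06]), 'position': array([ 265.33563201, -565.33092769,  230.32819012]), 'ee_rot': array([-2.17582502e-01,  9.76041448e-01,  9.38245243e-04, -2.59013471e-04]), 'contact_force': array([ 0.77020408, -0.37890362, -0.25368854]), 'wrist_torque': array([ 0.05164674, -0.01482084,  0.01332159]), 'grasp_force': 0.0, 'gripper_width': 85.4088537607778}
```

View pics/top0.png

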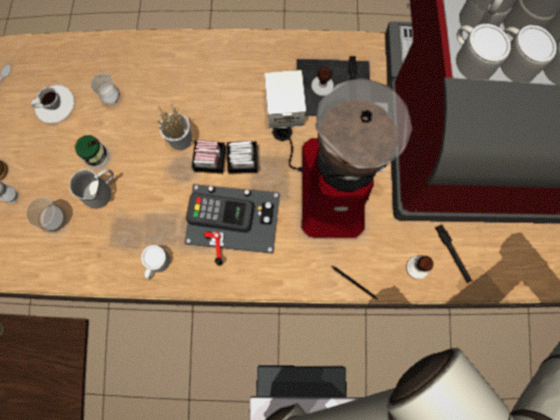

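View pics/side0.png

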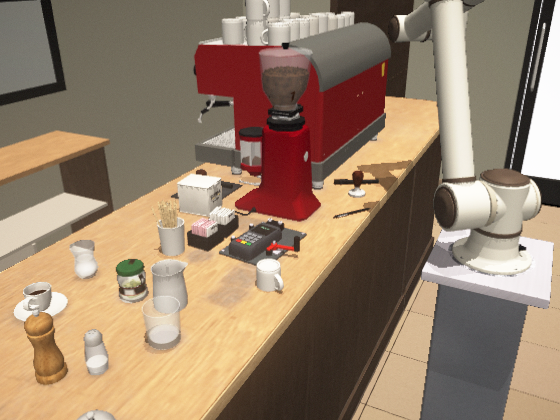

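Top view: cradle plate at about (187–280, 187–251), terminal (190–253, 192–230) with the nose to the right, and the lever's red arm from (210,235) to the knob at (219,261). The side view shows the same, with the cup at (268,275). I'll zoom in next.

```bash
cat > h.py <<'E'
import numpy as np,cv2
from bench import camera_params,get_image,sensors
def rays(n,px):
    p=camera_params(n);K=np.array(p["camera_matrix"]);R=np.array(p["R"]);t=np.array(p["t"])
    u=cv2.undistortPoints(np.array(px,float).reshape(-1,1,2),K,np.array(p["dist"])).reshape(-1,2)
    return -R.T@t,(np.c_[u,np.ones(len(u))]@R)
def onz(n,px,z):
    c,d=rays(n,px);return c+d*((z-c[2])/d[:,2])[:,None]
def proj(n,X):
    p=camera_params(n);return cv2.projectPoints(np.array(X,float).reshape(-1,1,3),cv2.Rodrigues(np.array(p["R"]))[0],np.array(p["t"],float),np.array(p["camera_matrix"]),np.array(p["dist"]))[0].reshape(-1,2)
E
python3 - <<'E'
import numpy as np,cv2
from h import *
im=np.load("top0.npz")["im"][:,:,::-1]
c=im[175:275,175:295];cv2.imwrite("pics/c0.png",cv2.resize(c,None,fx=6,fy=6,interpolation=cv2.INTER_CUBIC))
hsv=cv2.cvtColor(im,cv2.COLOR_BGR2HSV)
# wood is orange & saturated; plate+terminal not
m=((hsv[...,1]<110)|(hsv[...,2]<70)).astype(np.uint8)*255
z=np.zeros_like(m);z[180:256,180:286]=m[180:256,180:286]
z=cv2.morphologyEx(z,cv2.MORPH_OPEN,np.ones((5,5)))
cs=max(cv2.findContours(z,0,1)[0],key=cv2.contourArea)
h=cv2.convexHull(cs);print(cv2.boundingRect(cs))
r=cv2.minAreaRect(onz("top",h.reshape(-1,2),8)[:,:2].astype(np.float32));print("plate world",r)
q=cv2.approxPolyDP(h,4,True).reshape(-1,2);print(q.tolist(),onz("top",q,8).round(1).tolist())
E
```

```text
(180, 180, 106, 73)
plate world ((588.453369140625, 214.808349609375), (183.69036865234375, 262.99432373046875), 1.1269102096557617)
[[285, 180], [272, 252], [180, 250], [180, 214], [193, 184]] [[682.7, 85.1, 8.0], [498.6, 114.3, 8.0], [498.9, 341.0, 8.0], [589.8, 346.4, 8.0], [668.4, 318.0, 8.0]]
```

View pics/c0.png

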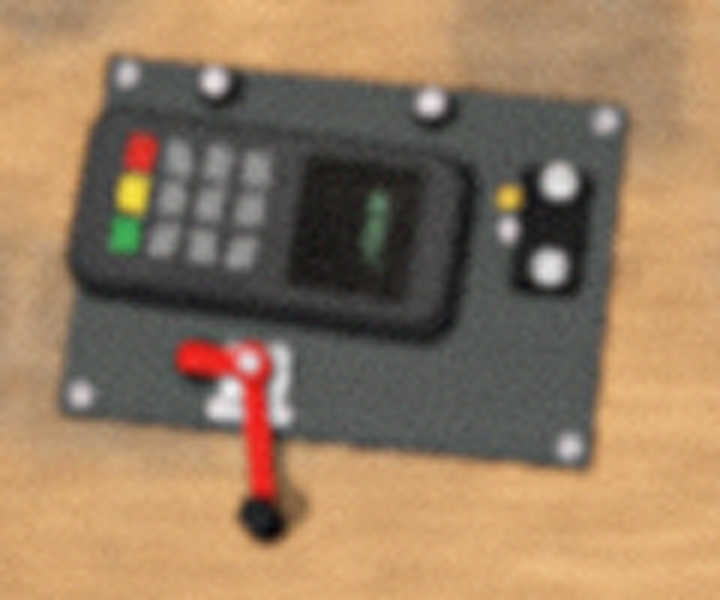

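Zoomed crop (6x, offset 175,175): plate corners at (110,58), (628,106), (590,468) and (60,415). The post caps are at (214,82) and (431,103), the stop button at (509,230), the pivot at (250,360) and the knob top at (263,518). The terminal is tilted a few degrees.

```bash
cat >> h.py <<'E'
def cp(pts,o=(175,175),f=6): return (np.array(pts,float)+.5)/f-.5+np.array(o)
E
python3 - <<'E'
from h import *
W=lambda p,z:onz("top",cp(p),z)[:,:2]
c=W([(110,58),(628,106),(590,468),(60,415)],8)
print("corner",c.round(1).tolist(),[np.linalg.norm(c[i]-c[i-1]).round(1) for i in range(4)])
ideal=np.array([(-96,61),(126,61),(126,-95),(-96,-95)],float)
posts=W([(214,82),(431,103)],35);print("posts",posts.round(1).tolist(),np.linalg.norm(posts[0]-posts[1]))
A=np.r_[ideal,[[-45,46],[45,46]]];B=np.r_[c,posts]
a0,b0=A.mean(0),B.mean(0);H=(A-a0).T@(B-b0);U,S,Vt=np.linalg.svd(H);R=(Vt.T@np.diag([1,np.linalg.det(Vt.T@U.T)])@U.T)
t=b0-R@a0;print("R",R.round(4).tolist(),"yaw",np.arctan2(R[1,0],R[0,0]),"t",t.round(1),"res",(A@R.T+t-B).round(1).tolist())
np.savez("cr.npz",R=R,t=t)
L=lambda w:((w-t)@R).round(1)
print("pivot",L(W([(250,360)],30)),"knob top",L(W([(263,518)],62)),"button",L(W([(509,230)],24)))
print("term far edge/tail z45",L(W([(110,112),(300,135),(455,150),(72,260),(92,140)],40)).tolist())
print("near edge/nose",L(W([(110,298),(280,322),(420,338),(470,200),(460,300)],20)).tolist())
E
```

```text
corner [[667.7, 318.2], [650.3, 99.1], [497.2, 112.0], [514.8, 330.4]] [np.float64(153.4), np.float64(219.7), np.float64(153.7), np.float64(219.1)]
posts [[650.2, 269.6], [642.7, 179.8]] 90.07625358965801
R [[-0.0807, 0.9967], [-0.9967, -0.0807]] yaw -1.6515812656872646 t [600.6 228.5] res [[1.5, 1.1], [1.0, -1.2], [-1.4, -1.4], [-1.1, 1.4], [-0.1, 0.0], [0.1, 0.1]]
pivot [[-16.2 -66.9]] knob top [[   1.  -134.2]] button [[82.  -1.6]]
term far edge/tail z45 [[-85.2, 28.0], [-6.1, 25.9], [57.5, 25.8], [-92.1, -35.1], [-90.9, 15.5]]
near edge/nose [[-78.3, -45.3], [-7.3, -48.3], [50.4, -49.2], [64.4, 10.3], [64.9, -31.8]]
```

>>> servo_tool(
  motion=[
    {"travel": [0, 0, 0], "rot": [0, 0, 0.0166], "hand": 0},
    {"travel": [0, 0, 0], "rot": [0, 0, 0.0166], "hand": 0},
    {"travel": [0, 0, 0], "rot": [0, 0, 0.0166], "hand": 0},
    {"travel": [0, 0, 0], "rot": [0, 0, 0.0166], "hand": 0},
    {"travel": [0, 0, 0], "rot": [0, 0, 0.0166], "hand": 0},
    {"travel": [-0.02, 0.156, 0], "rot": [0, 0, 0], "hand": 0},
    {"travel": [-0.02, 0.156, 0], "rot": [0, 0, 0], "hand": 0},
    {"travel": [-0.02, 0.156, 0], "rot": [0, 0, 0], "hand": 0},
    {"travel": [-0.02, 0.156, 0], "rot": [0, 0, 0], "hand": 0},
    {"travel": [-0.02, 0.156, 0], "rot": [0, 0, 0], "hand": 0},
  ],
)

```text
clock: 0.93
position: [306.2, -371.7, 230.7]
ee_rot: [0.042, 0.999, 0.0, -0.0]
contact_force: [1.7, 0.6, -0.2]
gripper_width: -0.2
grasp_force: 0.0
```

>>> servo_tool(
  motion=[
    {"travel": [-0.02, 0.156, 0], "rot": [0, 0, 0], "hand": 0},
    {"travel": [-0.02, 0.156, 0], "rot": [0, 0, 0], "hand": 0},
    {"travel": [-0.02, 0.156, 0], "rot": [0, 0, 0], "hand": 0},
    {"travel": [-0.02, 0.156, 0], "rot": [0, 0, 0], "hand": 0},
    {"travel": [-0.02, 0.156, 0], "rot": [0, 0, 0], "hand": 0},
    {"travel": [-0.02, 0.156, 0], "rot": [0, 0, 0], "hand": 0},
    {"travel": [-0.02, 0.156, 0], "rot": [0, 0, 0], "hand": 0},
    {"travel": [-0.02, 0.156, 0], "rot": [0, 0, 0], "hand": 0},
    {"travel": [-0.02, 0.156, 0], "rot": [0, 0, 0], "hand": 0},
    {"travel": [-0.02, 0.156, 0], "rot": [0, 0, 0], "hand": 0},
  ],
)

```text
clock: 1.77
position: [388.1, 13.0, 231.4]
ee_rot: [0.041, 0.999, 0.0, 0.0]
contact_force: [0.9, -0.1, 0.1]
gripper_width: 0.2
grasp_force: 0.0
```

>>> servo_tool(
  motion=[
    {"travel": [-0.0776, 0.138, 0], "rot": [0, 0, 0], "hand": 0},
    {"travel": [-0.0776, 0.138, 0], "rot": [0, 0, 0], "hand": 0},
    {"travel": [-0.0776, 0.138, 0], "rot": [0, 0, 0], "hand": 0},
    {"travel": [-0.0776, 0.138, 0], "rot": [0, 0, 0], "hand": 0},
    {"travel": [-0.0776, 0.138, 0], "rot": [0, 0, 0], "hand": 0},
    {"travel": [-0.0776, 0.138, 0], "rot": [0, 0, 0], "hand": 0},
    {"travel": [0, 0, 0.15], "rot": [0, 0, 0], "hand": 0},
    {"travel": [0, 0, 0.15], "rot": [0, 0, 0], "hand": 0},
    {"travel": [0, 0, 0.15], "rot": [0, 0, 0], "hand": 0},
    {"travel": [0, 0, 0.15], "rot": [0, 0, 0], "hand": 0},
  ],
)

```text
clock: 2.6
position: [521.3, 207.8, 79.5]
ee_rot: [0.041, 0.999, 0.0, -0.0]
contact_force: [0.1, -0.2, -0.4]
gripper_width: -0.1
grasp_force: 0.0
```

>>> servo_tool(
  motion=[
    {"travel": [0, 0, 0], "rot": [0, 0, 0], "hand": 0},
    {"travel": [0, 0, 0], "rot": [0, 0, 0], "hand": 0},
  ],
)

```text
clock: 2.77
position: [520.8, 206.9, 79.8]
ee_rot: [0.041, 0.999, -0.002, -0.002]
contact_force: [-0.1, 0.3, 0.9]
gripper_width: 0.2
grasp_force: 0.0
```

Run:
```python
from h import *
c=np.load("cr.npz");s=sensors.read_state();p=s["position"]
print(p.round(1),"cradle",((p[:2]-c["t"])@c["R"]).round(1),s["ee_rot"].round(4))
im,_=get_image("top");cv2.imwrite("pics/c1.png",cv2.resize(im[175:275,175:295,::-1],None,fx=6,fy=6,interpolation=cv2.INTER_CUBIC))
```

```text
[520.8 206.9  79.8] cradle [ 28.  -77.8] [ 0.0412  0.9991 -0.0018 -0.0019]
```

View pics/c1.png

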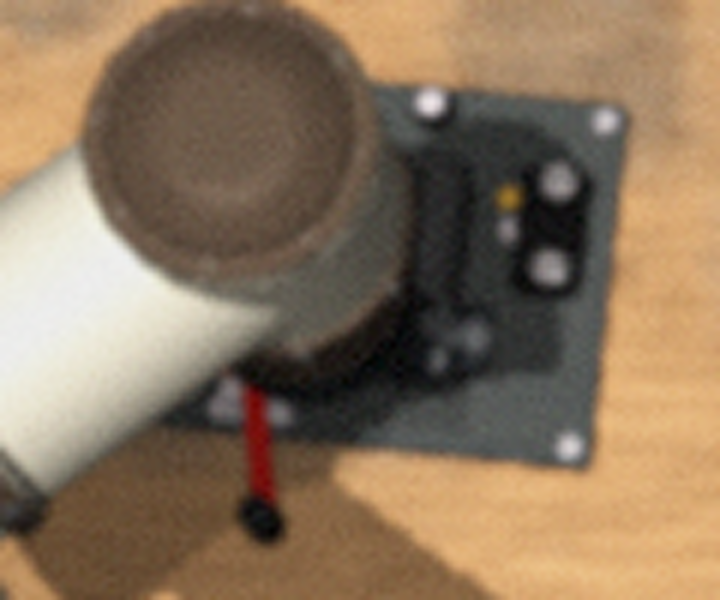

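The arm hides the terminal. The lever and knob at (262,518) and the block are clear of the tool. Going down now.

>>> servo_tool(
  motion=[
    {"travel": [0, 0, 0.1], "rot": [0, 0, 0], "hand": 0},
    {"travel": [0, 0, 0.08], "rot": [0, 0, 0], "hand": 0},
    {"travel": [0, 0, 0.044], "rot": [0, 0, 0], "hand": 0},
    {"travel": [0, 0, 0], "rot": [0, 0, 0], "hand": 0},
    {"travel": [0, 0, 0], "rot": [0, 0, 0], "hand": 0},
    {"travel": [-0.012, 0, 0], "rot": [0, 0, 0], "hand": 0},
    {"travel": [-0.012, 0, 0], "rot": [0, 0, 0], "hand": 0},
    {"travel": [-0.006, 0, 0], "rot": [0, 0, 0], "hand": 0},
    {"travel": [-0.006, 0, 0], "rot": [0, 0, 0], "hand": 0},
    {"travel": [0, 0, 0], "rot": [0, 0, 0], "hand": 0},
  ],
)

```text
clock: 3.65
position: [531.3, 207.1, 25.8]
ee_rot: [0.041, 0.999, 0.0, 0.0]
contact_force: [0.1, -0.3, -0.8]
gripper_width: -0.3
grasp_force: 0.0
```

>>> servo_tool(
  motion=[
    {"travel": [-0.006, 0, 0], "rot": [0, 0, 0], "hand": 0},
    {"travel": [-0.006, 0, 0], "rot": [0, 0, 0], "hand": 0},
    {"travel": [-0.006, 0, 0], "rot": [0, 0, 0], "hand": 0},
    {"travel": [-0.006, 0, 0], "rot": [0, 0, 0], "hand": 0},
    {"travel": [-0.004, 0, 0], "rot": [0, 0, 0], "hand": 0},
    {"travel": [-0.004, 0, 0], "rot": [0, 0, 0], "hand": 0},
    {"travel": [-0.004, 0, 0], "rot": [0, 0, 0], "hand": 0},
    {"travel": [0, 0, 0], "rot": [0, 0, 0], "hand": 0},
  ],
)

```text
clock: 4.32
position: [539.5, 206.0, 25.1]
ee_rot: [0.041, 0.999, -0.0, -0.0]
contact_force: [-1.3, 0.4, -0.4]
gripper_width: 0.1
grasp_force: 0.3
```

>>> servo_tool(
  motion=[
    {"travel": [-0.004, 0, 0], "rot": [0, 0, 0], "hand": 0},
    {"travel": [-0.004, 0, 0], "rot": [0, 0, 0], "hand": 0},
    {"travel": [-0.004, 0, 0], "rot": [0, 0, 0], "hand": 0},
  ],
)

```text
clock: 4.57
position: [542.6, 205.9, 25.2]
ee_rot: [0.041, 0.999, -0.0, -0.0]
contact_force: [-0.4, -0.9, 0.5]
gripper_width: 0.3
grasp_force: 0.4
```

>>> servo_tool(
  motion=[
    {"travel": [-0.004, 0, 0], "rot": [0, 0, 0], "hand": 0},
    {"travel": [-0.004, 0, 0], "rot": [0, 0, 0], "hand": 0},
    {"travel": [-0.004, 0, 0], "rot": [0, 0, 0], "hand": 0},
  ],
)

```text
clock: 4.82
position: [545.7, 205.7, 25.3]
ee_rot: [0.041, 0.999, 0.0, -0.0]
contact_force: [-0.2, -1.1, -0.1]
gripper_width: 0.1
grasp_force: 0.4
```

>>> servo_tool(
  motion=[
    {"travel": [-0.003, 0, 0], "rot": [0, 0, 0], "hand": 0},
    {"travel": [-0.003, 0, 0], "rot": [0, 0, 0], "hand": 0},
  ],
)

```text
clock: 4.98
position: [547.2, 205.6, 25.3]
ee_rot: [0.041, 0.999, -0.0, -0.0]
contact_force: [-1.6, 0.1, 0.1]
gripper_width: 0.1
grasp_force: 0.4
```

>>> servo_tool(
  motion=[
    {"travel": [-0.003, 0, 0], "rot": [0, 0, 0], "hand": 0},
    {"travel": [-0.003, 0, 0], "rot": [0, 0, 0], "hand": 0},
  ],
)

```text
clock: 5.15
position: [548.7, 205.5, 25.3]
ee_rot: [0.041, 0.999, 0.0, 0.0]
contact_force: [-0.7, -0.3, -1.6]
gripper_width: -0.3
grasp_force: 0.5
```

>>> servo_tool(
  motion=[
    {"travel": [-0.003, 0, 0], "rot": [0, 0, 0], "hand": 0},
    {"travel": [-0.002, 0, 0], "rot": [0, 0, 0], "hand": 0},
  ],
)

```text
clock: 5.32
position: [549.1, 205.3, 25.2]
ee_rot: [0.041, 0.999, -0.0, -0.001]
contact_force: [-4.3, 1.5, 2.3]
gripper_width: 0.1
grasp_force: 2.5
```

>>> servo_tool(
  motion=[
    {"travel": [-0.002, 0, 0], "rot": [0, 0, 0], "hand": 0},
  ],
)

```text
clock: 5.4
position: [549.1, 205.2, 25.2]
ee_rot: [0.041, 0.999, -0.0, -0.001]
contact_force: [-7.2, 2.7, 4.1]
gripper_width: -0.1
grasp_force: 3.4
```

>>> servo_tool(
  motion=[
    {"travel": [-0.002, 0, 0], "rot": [0, 0, 0], "hand": 0},
  ],
)

```text
clock: 5.48
position: [549.2, 205.2, 25.2]
ee_rot: [0.041, 0.999, -0.001, -0.002]
contact_force: [-7.6, 2.6, 4.1]
gripper_width: -0.1
grasp_force: 4.1
```

>>> servo_tool(
  motion=[
    {"travel": [0, 0, 0], "rot": [0, 0, 0], "hand": 0},
  ],
)

```text
clock: 5.57
position: [549.2, 205.2, 25.2]
ee_rot: [0.041, 0.999, -0.001, -0.002]
contact_force: [-6.6, 0.8, 2.6]
gripper_width: 0.4
grasp_force: 3.5
```

>>> servo_tool(
  motion=[
    {"travel": [0.04, 0, 0], "rot": [0, 0, 0], "hand": 0},
    {"travel": [0.04, 0, 0], "rot": [0, 0, 0], "hand": 0},
    {"travel": [0, 0, -0.16], "rot": [0, 0, 0], "hand": 0},
    {"travel": [0, 0, -0.16], "rot": [0, 0, 0], "hand": 0},
    {"travel": [-0.0694, 0.15, 0], "rot": [0, 0, 0], "hand": 0},
    {"travel": [-0.0694, 0.15, 0], "rot": [0, 0, 0], "hand": 0},
    {"travel": [-0.0694, 0.15, 0], "rot": [0, 0, 0], "hand": 0},
    {"travel": [-0.0694, 0.15, 0], "rot": [0, 0, 0], "hand": 0},
    {"travel": [0, 0, 0], "rot": [0, 0, 0], "hand": 0},
    {"travel": [0, 0, 0.12], "rot": [0, 0, 0], "hand": 0},
  ],
)

```text
clock: 6.4
position: [616.6, 355.6, 80.8]
ee_rot: [0.039, 0.999, 0.004, 0.006]
contact_force: [1.1, 0.1, 1.5]
gripper_width: 0.0
grasp_force: 0.0
```

>>> servo_tool(
  motion=[
    {"travel": [0, 0, 0.12], "rot": [0, 0, 0], "hand": 0},
    {"travel": [0, 0, 0.08], "rot": [0, 0, 0], "hand": 0},
    {"travel": [0, 0, 0], "rot": [0, 0, 0], "hand": 0},
    {"travel": [0, 0, 0], "rot": [0, 0, 0], "hand": 0},
  ],
)

```text
clock: 6.73
position: [611.8, 350.2, 24.4]
ee_rot: [0.041, 0.999, -0.001, -0.001]
contact_force: [0.9, 0.2, 0.8]
gripper_width: -0.1
grasp_force: 0.0
```

```bash
cat >> h.py <<'E'
def st():
    c=np.load("cr.npz");s=sensors.read_state();p=s["position"]
    print(p.round(1),"cradle",((p[:2]-c["t"])@c["R"]).round(1),s["ee_rot"].round(4),(s["contact_force"][:2]@c["R"]).round(1))
E
python3 - <<'E'
from h import *
st()
im,_=get_image("top");cv2.imwrite("pics/c2.png",cv2.resize(im[175:275,175:295,::-1],None,fx=6,fy=6,interpolation=cv2.INTER_CUBIC))
E
```

```text
[611.8 350.2  24.4] cradle [-122.2    1.3] [ 4.110e-02  9.992e-01 -1.000e-03 -6.000e-04] [-0.2  0.8]
```

View pics/c2.png

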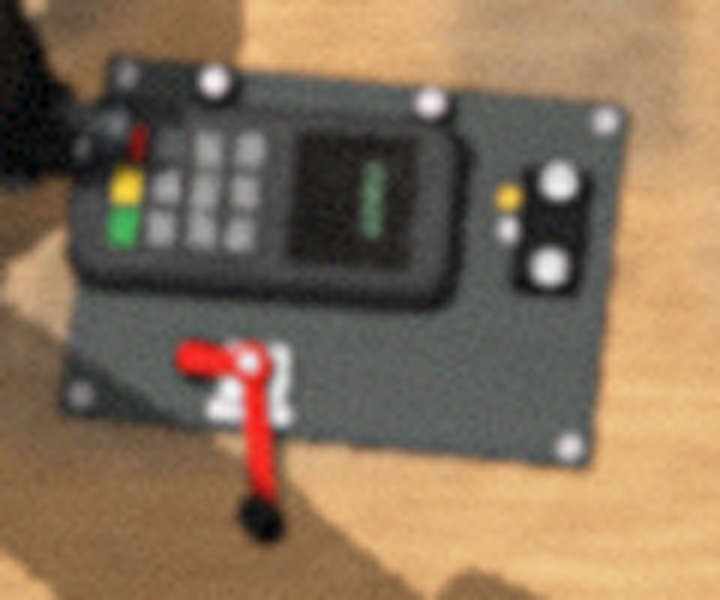

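The terminal's nose is now at the nose post and its tail is still slightly out, near edge (100,280)→(430,305). The nose-to-button gap is about 40 px, or 16 mm. Next is the push on the tail.

>>> servo_tool(
  motion=[
    {"travel": [0.005, -0.02, 0], "rot": [0, 0, 0], "hand": 0},
    {"travel": [0, -0.02, 0], "rot": [0, 0, 0], "hand": 0},
    {"travel": [0, -0.006, 0], "rot": [0, 0, 0], "hand": 0},
    {"travel": [0, -0.004, 0], "rot": [0, 0, 0], "hand": 0},
    {"travel": [0, -0.004, 0], "rot": [0, 0, 0], "hand": 0},
    {"travel": [0, -0.004, 0], "rot": [0, 0, 0], "hand": 0},
  ],
)

```text
clock: 7.28
position: [610.6, 336.9, 26.2]
ee_rot: [0.041, 0.999, 0.001, 0.001]
contact_force: [0.3, 1.9, 1.5]
gripper_width: -0.0
grasp_force: 0.8
```

>>> servo_tool(
  motion=[
    {"travel": [0, -0.004, 0], "rot": [0, 0, 0], "hand": 0},
    {"travel": [0, -0.004, 0], "rot": [0, 0, 0], "hand": 0},
    {"travel": [0, -0.004, 0], "rot": [0, 0, 0], "hand": 0},
  ],
)

```text
clock: 7.53
position: [610.0, 333.7, 25.5]
ee_rot: [0.041, 0.999, 0.0, 0.0]
contact_force: [0.9, 0.8, 1.2]
gripper_width: 0.4
grasp_force: 0.8
```

>>> servo_tool(
  motion=[
    {"travel": [0, -0.004, 0], "rot": [0, 0, 0], "hand": 0},
    {"travel": [0, -0.004, 0], "rot": [0, 0, 0], "hand": 0},
    {"travel": [0, -0.003, 0], "rot": [0, 0, 0], "hand": 0},
  ],
)

```text
clock: 7.78
position: [609.6, 330.6, 25.3]
ee_rot: [0.041, 0.999, 0.0, 0.0]
contact_force: [0.3, 1.7, 0.8]
gripper_width: -0.1
grasp_force: 0.8
```

>>> servo_tool(
  motion=[
    {"travel": [0, -0.003, 0], "rot": [0, 0, 0], "hand": 0},
    {"travel": [0, -0.003, 0], "rot": [0, 0, 0], "hand": 0},
  ],
)

```text
clock: 7.95
position: [609.5, 329.1, 25.3]
ee_rot: [0.041, 0.999, 0.0, -0.0]
contact_force: [0.7, 1.9, 1.6]
gripper_width: 0.3
grasp_force: 0.8
```

>>> servo_tool(
  motion=[
    {"travel": [0, -0.003, 0], "rot": [0, 0, 0], "hand": 0},
    {"travel": [0, -0.002, 0], "rot": [0, 0, 0], "hand": 0},
  ],
)

```text
clock: 8.12
position: [609.3, 327.8, 25.3]
ee_rot: [0.041, 0.999, -0.0, -0.0]
contact_force: [-0.7, 1.6, 1.2]
gripper_width: -0.1
grasp_force: 0.8
```

>>> servo_tool(
  motion=[
    {"travel": [0, -0.003, 0], "rot": [0, 0, 0], "hand": 0},
    {"travel": [0, -0.002, 0], "rot": [0, 0, 0], "hand": 0},
  ],
)

```text
clock: 8.28
position: [609.2, 326.6, 25.3]
ee_rot: [0.041, 0.999, -0.0, -0.0]
contact_force: [-0.3, 1.1, 1.6]
gripper_width: 0.1
grasp_force: 0.8
```

Run:
```python
from h import *
st()
im,_=get_image("top");cv2.imwrite("pics/c3.png",cv2.resize(im[175:275,175:295,::-1],None,fx=6,fy=6,interpolation=cv2.INTER_CUBIC))
```

```text
[609.2 326.6  25.3] cradle [-98.5   0.6] [ 0.0413  0.9991 -0.     -0.    ] [-1.1 -0.4]
```

View pics/c3.png

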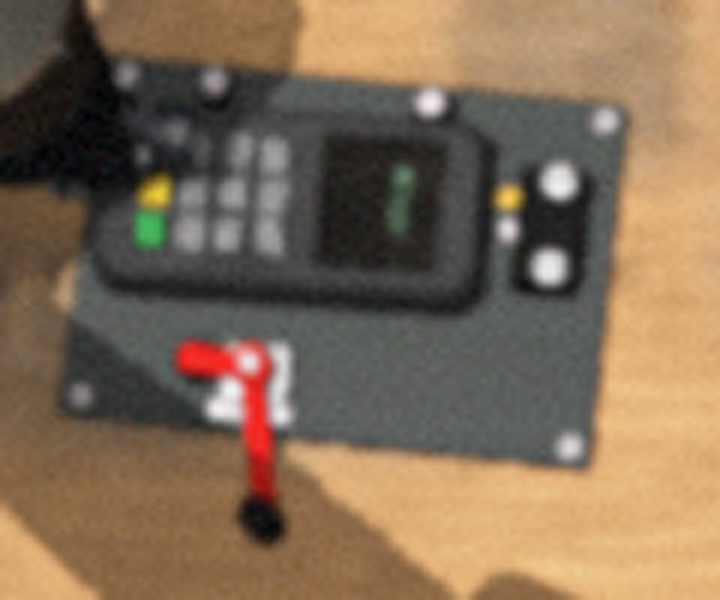

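The nose edge is now at about x=492, just short of the gold tip at 497, with a few mm to go. The tail is about 1.5° out and will be squared afterwards. Fine steps from here.

>>> servo_tool(
  motion=[
    {"travel": [0, -0.002, 0], "rot": [0, 0, 0], "hand": 0},
    {"travel": [0, -0.002, 0], "rot": [0, 0, 0], "hand": 0},
  ],
)

```text
clock: 8.5
position: [609.2, 325.6, 25.3]
ee_rot: [0.041, 0.999, -0.0, 0.0]
contact_force: [-0.1, 1.1, 1.0]
gripper_width: -0.2
grasp_force: 0.8
```

>>> servo_tool(
  motion=[
    {"travel": [0, -0.002, 0], "rot": [0, 0, 0], "hand": 0},
    {"travel": [0, -0.002, 0], "rot": [0, 0, 0], "hand": 0},
  ],
)

```text
clock: 8.67
position: [609.1, 324.6, 25.3]
ee_rot: [0.041, 0.999, -0.0, -0.0]
contact_force: [-0.7, 1.7, 0.8]
gripper_width: 0.0
grasp_force: 0.8
```

>>> servo_tool(
  motion=[
    {"travel": [0, -0.002, 0], "rot": [0, 0, 0], "hand": 0},
    {"travel": [0, -0.002, 0], "rot": [0, 0, 0], "hand": 0},
  ],
)

```text
clock: 8.83
position: [609.0, 323.6, 25.3]
ee_rot: [0.041, 0.999, -0.0, -0.0]
contact_force: [0.8, 1.8, 0.8]
gripper_width: 0.3
grasp_force: 0.7
```

>>> servo_tool(
  motion=[
    {"travel": [0, -0.002, 0], "rot": [0, 0, 0], "hand": 0},
    {"travel": [0, -0.002, 0], "rot": [0, 0, 0], "hand": 0},
  ],
)

```text
clock: 9.0
position: [608.9, 322.6, 25.3]
ee_rot: [0.041, 0.999, -0.0, -0.0]
contact_force: [-0.6, 1.5, 1.0]
gripper_width: -0.0
grasp_force: 0.8
```

>>> servo_tool(
  motion=[
    {"travel": [0, -0.002, 0], "rot": [0, 0, 0], "hand": 0},
    {"travel": [0, -0.002, 0], "rot": [0, 0, 0], "hand": 0},
  ],
)

```text
clock: 9.17
position: [608.8, 321.6, 25.3]
ee_rot: [0.041, 0.999, -0.0, -0.0]
contact_force: [-0.4, 2.1, 1.0]
gripper_width: -0.0
grasp_force: 0.8
```

>>> servo_tool(
  motion=[
    {"travel": [0, -0.002, 0], "rot": [0, 0, 0], "hand": 0},
    {"travel": [0, -0.002, 0], "rot": [0, 0, 0], "hand": 0},
  ],
)

```text
clock: 9.33
position: [608.7, 320.6, 25.3]
ee_rot: [0.041, 0.999, 0.0, -0.0]
contact_force: [0.1, 1.1, 1.3]
gripper_width: 0.1
grasp_force: 0.8
```

>>> servo_tool(
  motion=[
    {"travel": [0, -0.002, 0], "rot": [0, 0, 0], "hand": 0},
    {"travel": [0, -0.002, 0], "rot": [0, 0, 0], "hand": 0},
  ],
)

```text
clock: 9.5
position: [608.7, 319.6, 25.3]
ee_rot: [0.041, 0.999, 0.0, 0.0]
contact_force: [-0.7, 1.5, 1.0]
gripper_width: -0.1
grasp_force: 1.1
```

>>> servo_tool(
  motion=[
    {"travel": [0, -0.002, 0], "rot": [0, 0, 0], "hand": 0},
    {"travel": [0, -0.002, 0], "rot": [0, 0, 0], "hand": 0},
  ],
)

```text
clock: 9.67
position: [608.8, 319.4, 25.3]
ee_rot: [0.041, 0.999, 0.001, 0.0]
contact_force: [0.3, 4.0, 0.2]
gripper_width: 0.1
grasp_force: 2.2
```

>>> servo_tool(
  motion=[
    {"travel": [0, -0.002, 0], "rot": [0, 0, 0], "hand": 0},
    {"travel": [0, -0.001, 0], "rot": [0, 0, 0], "hand": 0},
  ],
)

```text
clock: 9.83
position: [609.0, 319.3, 25.5]
ee_rot: [0.041, 0.999, 0.001, 0.001]
contact_force: [0.4, 4.9, -0.6]
gripper_width: 0.1
grasp_force: 2.8
```

The terminal is stopped on the button, with the TCP stalled and the force rising. I'll retreat and square it from the robot side nearer its centre.

>>> servo_tool(
  motion=[
    {"travel": [0, 0.04, 0], "rot": [0, 0, 0], "hand": 0},
    {"travel": [0, 0, -0.16], "rot": [0, 0, 0], "hand": 0},
    {"travel": [0, 0, -0.16], "rot": [0, 0, 0], "hand": 0},
    {"travel": [0.072, -0.123, 0], "rot": [0, 0, 0], "hand": 0},
    {"travel": [0.072, -0.123, 0], "rot": [0, 0, 0], "hand": 0},
    {"travel": [0.072, -0.123, 0], "rot": [0, 0, 0], "hand": 0},
    {"travel": [0.072, -0.123, 0], "rot": [0, 0, 0], "hand": 0},
    {"travel": [0, 0, 0], "rot": [0, 0, 0], "hand": 0},
    {"travel": [0, 0, 0], "rot": [0, 0, 0], "hand": 0},
  ],
)

```text
clock: 10.58
position: [526.1, 209.2, 105.5]
ee_rot: [0.042, 0.999, -0.001, -0.001]
contact_force: [-0.3, 0.7, 0.2]
gripper_width: -0.1
grasp_force: 0.0
```

Run:
```python
from h import *
st()
```

```text
[526.1 209.2 105.5] cradle [ 25.2 -72.8] [ 4.190e-02  9.991e-01 -1.000e-03 -9.000e-04] [-0.7 -0.3]
```

Shift 3 mm towards the tail, go down, then approach to y about -55.

>>> servo_tool(
  motion=[
    {"travel": [0, 0.012, 0.12], "rot": [0, 0, 0], "hand": 0},
    {"travel": [0, 0, 0.12], "rot": [0, 0, 0], "hand": 0},
    {"travel": [0, 0, 0.08], "rot": [0, 0, 0], "hand": 0},
    {"travel": [0, 0, 0], "rot": [0, 0, 0], "hand": 0},
    {"travel": [-0.02, 0, 0], "rot": [0, 0, 0], "hand": 0},
    {"travel": [-0.02, 0, 0], "rot": [0, 0, 0], "hand": 0},
    {"travel": [-0.02, 0, 0], "rot": [0, 0, 0], "hand": 0},
    {"travel": [-0.008, 0, 0], "rot": [0, 0, 0], "hand": 0},
    {"travel": [0, 0, 0], "rot": [0, 0, 0], "hand": 0},
  ],
)

```text
clock: 11.33
position: [546.1, 213.3, 26.5]
ee_rot: [0.042, 0.999, 0.001, 0.001]
contact_force: [-0.4, -0.1, -0.7]
gripper_width: -0.0
grasp_force: 0.0
```

>>> servo_tool(
  motion=[
    {"travel": [-0.004, 0, 0], "rot": [0, 0, 0], "hand": 0},
    {"travel": [-0.004, 0, 0], "rot": [0, 0, 0], "hand": 0},
    {"travel": [-0.004, 0, 0], "rot": [0, 0, 0], "hand": 0},
  ],
)

```text
clock: 11.58
position: [547.6, 212.6, 25.6]
ee_rot: [0.041, 0.999, 0.0, 0.0]
contact_force: [-1.0, -0.7, 0.3]
gripper_width: 0.4
grasp_force: 0.0
```

>>> servo_tool(
  motion=[
    {"travel": [-0.004, 0, 0], "rot": [0, 0, 0], "hand": 0},
    {"travel": [-0.002, 0, 0], "rot": [0, 0, 0], "hand": 0},
  ],
)

```text
clock: 11.75
position: [548.7, 212.3, 25.3]
ee_rot: [0.041, 0.999, -0.0, -0.0]
contact_force: [-2.5, 0.6, 1.7]
gripper_width: 0.1
grasp_force: 1.1
```

>>> servo_tool(
  motion=[
    {"travel": [-0.003, 0, 0], "rot": [0, 0, 0], "hand": 0},
  ],
)

```text
clock: 11.83
position: [548.9, 212.2, 25.2]
ee_rot: [0.041, 0.999, -0.0, -0.001]
contact_force: [-4.4, 0.5, 2.7]
gripper_width: -0.2
grasp_force: 2.4
```

>>> servo_tool(
  motion=[
    {"travel": [-0.004, 0, 0], "rot": [0, 0, 0], "hand": 0},
  ],
)

```text
clock: 11.92
position: [549.1, 212.0, 25.0]
ee_rot: [0.042, 0.999, -0.001, -0.002]
contact_force: [-7.8, 2.0, 4.7]
gripper_width: -0.2
grasp_force: 4.1
```

>>> servo_tool(
  motion=[
    {"travel": [-0.003, 0, 0], "rot": [0, 0, 0], "hand": 0},
  ],
)

```text
clock: 12.0
position: [549.1, 211.8, 24.9]
ee_rot: [0.042, 0.999, -0.001, -0.002]
contact_force: [-9.5, 2.0, 4.5]
gripper_width: -0.1
grasp_force: 4.8
```

>>> servo_tool(
  motion=[
    {"travel": [-0.003, 0, 0], "rot": [0, 0, 0], "hand": 0},
    {"travel": [0, 0, 0], "rot": [0, 0, 0], "hand": 0},
  ],
)

```text
clock: 12.17
position: [549.2, 211.8, 24.9]
ee_rot: [0.042, 0.999, -0.001, -0.003]
contact_force: [-10.0, 2.5, 5.1]
gripper_width: -0.1
grasp_force: 4.9
```

>>> servo_tool(
  motion=[
    {"travel": [0.08, 0, 0], "rot": [0, 0, 0], "hand": 0},
    {"travel": [0, 0, -0.16], "rot": [0, 0, 0], "hand": 0},
    {"travel": [0, 0, -0.16], "rot": [0, 0, 0], "hand": 0},
    {"travel": [-0.068, 0.128, 0], "rot": [0, 0, 0], "hand": 0},
    {"travel": [-0.068, 0.128, 0], "rot": [0, 0, 0], "hand": 0},
    {"travel": [-0.068, 0.128, 0], "rot": [0, 0, 0], "hand": 0},
    {"travel": [-0.068, 0.128, 0], "rot": [0, 0, 0], "hand": 0},
    {"travel": [0, 0, 0], "rot": [0, 0, 0], "hand": 0},
    {"travel": [0, 0, 0], "rot": [0, 0, 0], "hand": 0},
  ],
)

```text
clock: 12.92
position: [611.3, 337.2, 104.0]
ee_rot: [0.041, 0.999, -0.0, -0.0]
contact_force: [-0.4, 0.0, 0.2]
gripper_width: 0.3
grasp_force: 0.0
```

Run:
```python
from h import *
st()
im,_=get_image("top");np.save("im4.npy",im);cv2.imwrite("pics/c4.png",cv2.resize(im[182:242,182:282,::-1],None,fx=8,fy=8,interpolation=cv2.INTER_CUBIC))
```

```text
[611.3 337.2 104. ] cradle [-109.2    1.8] [ 4.070e-02  9.992e-01 -2.000e-04 -1.000e-04] [ 0.  -0.4]
```

View pics/c4.png

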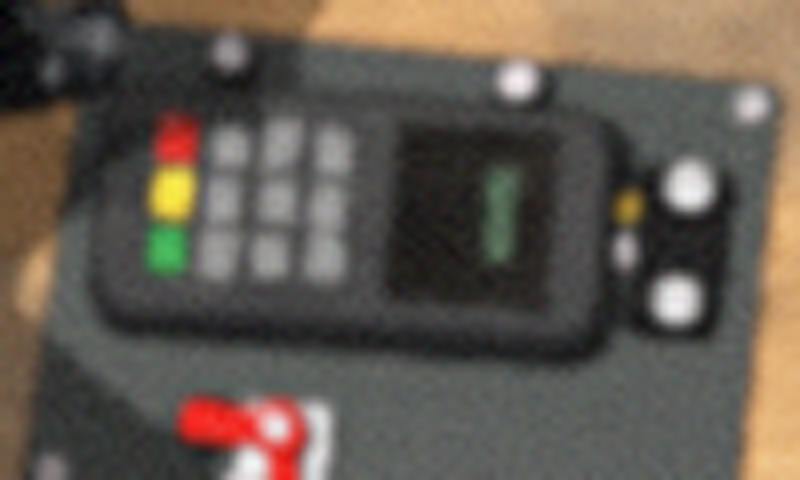

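The terminal is against the nose post and near the button. The near edge runs (130,333)→(540,365) and the post line (230,52)→(519,81). I'll measure the angle by fitting the edge.

```bash
cat >> h.py <<'E'
def near_edge(im,z=20):
    # dark terminal side -> lighter deck, along the robot side; sub-pixel half-level crossing, fitted as line in cradle frame
    c=np.load("cr.npz");g=cv2.GaussianBlur(im.astype(np.float32).mean(2),(3,3),0)
    pts=[]
    for u in range(204,246):
        base=223+(u-204)*.1;v=np.arange(int(base)-4,int(base)+9);p=g[v,u];i=np.argmin(p[:7]);hi=np.median(p[-3:]);lv=(p[i]+hi)/2
        k=next((k for k in range(i,len(v)-1) if p[k]<=lv<p[k+1]),None)
        if k is not None: pts.append((u,v[k]+(lv-p[k])/(p[k+1]-p[k])))
    L=(onz("top",pts,z)[:,:2]-c["t"])@c["R"]
    l=cv2.fitLine(L.astype(np.float32),cv2.DIST_HUBER,0,.01,.01).ravel()
    a=np.arctan(l[1]/l[0]);print("n",len(pts),"angle rad",a.round(4),"y at x=-45,0,45",[(l[3]+(x-l[2])*np.tan(a)).round(1) for x in(-45,0,45)])
    r=L[:,1]-l[3]-(L[:,0]-l[2])*np.tan(a);print("resid std",r.std().round(2))
E
python3 - <<'E'
from h import *
near_edge(np.load("im4.npy"));near_edge(np.load("top0.npz")["im"])
E
```

```text
n 42 angle rad 0.0285 y at x=-45,0,45 [np.float32(-42.7), np.float32(-41.4), np.float32(-40.1)]
resid std 0.55
n 42 angle rad 0.1523 y at x=-45,0,45 [np.float32(-50.3), np.float32(-43.4), np.float32(-36.5)]
resid std 6.35
```

The tail is still about 0.025 rad out, roughly 2 mm at the tail post. I'll push the robot side near the tail, clear of the lever's nose.

>>> servo_tool(
  motion=[
    {"travel": [0.1, -0.055, 0], "rot": [0, 0, 0], "hand": 0},
    {"travel": [0.1, -0.055, 0], "rot": [0, 0, 0], "hand": 0},
    {"travel": [0.1, -0.055, 0], "rot": [0, 0, 0], "hand": 0},
    {"travel": [0, 0, 0], "rot": [0, 0, 0], "hand": 0},
    {"travel": [0, 0, 0], "rot": [0, 0, 0], "hand": 0},
  ],
)

```text
clock: 13.38
position: [531.3, 299.3, 106.2]
ee_rot: [0.041, 0.999, -0.0, 0.0]
contact_force: [0.4, -0.0, 0.6]
gripper_width: 0.3
grasp_force: 0.0
```

Run:
```python
from h import *
st()
```

```text
[531.3 299.3 106.2] cradle [-65.  -74.8] [ 4.130e-02  9.991e-01 -0.000e+00  1.000e-04] [-0.   0.4]
```

>>> servo_tool(
  motion=[
    {"travel": [0, 0.014, 0.12], "rot": [0, 0, 0], "hand": 0},
    {"travel": [0, 0, 0.12], "rot": [0, 0, 0], "hand": 0},
    {"travel": [0, 0, 0.084], "rot": [0, 0, 0], "hand": 0},
    {"travel": [0, 0, 0], "rot": [0, 0, 0], "hand": 0},
    {"travel": [-0.025, 0, 0], "rot": [0, 0, 0], "hand": 0},
    {"travel": [-0.025, 0, 0], "rot": [0, 0, 0], "hand": 0},
    {"travel": [-0.02, 0, 0], "rot": [0, 0, 0], "hand": 0},
    {"travel": [-0.004, 0, 0], "rot": [0, 0, 0], "hand": 0},
    {"travel": [0, 0, 0], "rot": [0, 0, 0], "hand": 0},
  ],
)

```text
clock: 14.13
position: [552.6, 303.2, 25.6]
ee_rot: [0.042, 0.999, 0.001, 0.001]
contact_force: [-0.9, -0.5, 0.1]
gripper_width: 0.0
grasp_force: 0.0
```

>>> servo_tool(
  motion=[
    {"travel": [-0.004, 0, 0], "rot": [0, 0, 0], "hand": 0},
    {"travel": [-0.004, 0, 0], "rot": [0, 0, 0], "hand": 0},
    {"travel": [-0.004, 0, 0], "rot": [0, 0, 0], "hand": 0},
  ],
)

```text
clock: 14.38
position: [554.1, 302.7, 24.6]
ee_rot: [0.041, 0.999, 0.0, -0.0]
contact_force: [-1.2, 0.5, 0.3]
gripper_width: -0.1
grasp_force: 0.6
```

>>> servo_tool(
  motion=[
    {"travel": [-0.004, 0, 0], "rot": [0, 0, 0], "hand": 0},
    {"travel": [-0.003, 0, 0], "rot": [0, 0, 0], "hand": 0},
  ],
)

```text
clock: 14.55
position: [556.0, 302.6, 24.4]
ee_rot: [0.041, 0.999, 0.0, -0.0]
contact_force: [-1.5, 0.7, -0.0]
gripper_width: -0.2
grasp_force: 0.6
```

Run:
```python
from h import *
st()
```

```text
[556.  302.6  24.4] cradle [-70.3 -50.5] [ 0.0412  0.9992  0.     -0.    ] [-0.6 -1.6]
```

>>> servo_tool(
  motion=[
    {"travel": [-0.003, 0, 0], "rot": [0, 0, 0], "hand": 0},
  ],
)

```text
clock: 14.63
position: [556.6, 302.6, 24.3]
ee_rot: [0.041, 0.999, -0.0, -0.0]
contact_force: [-2.5, 1.7, 0.3]
gripper_width: 0.2
grasp_force: 1.5
```

>>> servo_tool(
  motion=[
    {"travel": [-0.003, 0, 0], "rot": [0, 0, 0], "hand": 0},
  ],
)

```text
clock: 14.72
position: [556.9, 302.5, 24.2]
ee_rot: [0.041, 0.999, -0.0, -0.001]
contact_force: [-5.3, 2.7, 1.6]
gripper_width: -0.1
grasp_force: 2.8
```

>>> servo_tool(
  motion=[
    {"travel": [-0.003, 0, 0], "rot": [0, 0, 0], "hand": 0},
  ],
)

```text
clock: 14.8
position: [557.1, 302.5, 24.2]
ee_rot: [0.041, 0.999, -0.0, -0.001]
contact_force: [-7.7, 2.8, 4.0]
gripper_width: -0.1
grasp_force: 3.9
```

>>> servo_tool(
  motion=[
    {"travel": [-0.003, 0, 0], "rot": [0, 0, 0], "hand": 0},
  ],
)

```text
clock: 14.88
position: [557.2, 302.4, 24.2]
ee_rot: [0.042, 0.999, -0.0, -0.002]
contact_force: [-8.7, 3.9, 5.3]
gripper_width: 0.1
grasp_force: 5.0
```

>>> servo_tool(
  motion=[
    {"travel": [0.08, 0, 0], "rot": [0, 0, 0], "hand": 0},
    {"travel": [0, 0, -0.16], "rot": [0, 0, 0], "hand": 0},
    {"travel": [0, 0, -0.16], "rot": [0, 0, 0], "hand": 0},
    {"travel": [-0.095, 0.05, 0], "rot": [0, 0, 0], "hand": 0},
    {"travel": [-0.095, 0.05, 0], "rot": [0, 0, 0], "hand": 0},
    {"travel": [-0.095, 0.05, 0], "rot": [0, 0, 0], "hand": 0},
    {"travel": [0, 0, 0], "rot": [0, 0, 0], "hand": 0},
    {"travel": [0, 0, 0], "rot": [0, 0, 0], "hand": 0},
  ],
)

```text
clock: 15.55
position: [614.0, 335.1, 103.3]
ee_rot: [0.042, 0.999, -0.0, -0.0]
contact_force: [-0.2, -0.3, -0.2]
gripper_width: -0.0
grasp_force: 0.0
```

Run:
```python
from h import *
st()
im,_=get_image("top");np.save("im5.npy",im);near_edge(im)
```

```text
[614.  335.1 103.3] cradle [-107.4    4.7] [ 4.180e-02  9.991e-01 -3.000e-04 -2.000e-04] [ 0.3 -0.2]
n 42 angle rad -0.0045 y at x=-45,0,45 [np.float32(-39.9), np.float32(-40.1), np.float32(-40.3)]
resid std 0.54
```

It is square now. Next is the second tail push to the button.

>>> servo_tool(
  motion=[
    {"travel": [0.016, 0, 0.12], "rot": [0, 0, 0], "hand": 0},
    {"travel": [0, 0, 0.12], "rot": [0, 0, 0], "hand": 0},
    {"travel": [0, 0, 0.074], "rot": [0, 0, 0], "hand": 0},
    {"travel": [0, 0, 0], "rot": [0, 0, 0], "hand": 0},
    {"travel": [0, -0.02, 0], "rot": [0, 0, 0], "hand": 0},
    {"travel": [0, -0.016, 0], "rot": [0, 0, 0], "hand": 0},
    {"travel": [0, 0, 0], "rot": [0, 0, 0], "hand": 0},
  ],
)

```text
clock: 16.18
position: [609.3, 326.4, 28.1]
ee_rot: [0.042, 0.999, 0.001, 0.001]
contact_force: [0.4, -0.8, -0.1]
gripper_width: -0.3
grasp_force: 0.0
```

Run:
```python
from h import *
st()
```

```text
[609.3 326.4  28.1] cradle [-98.3   0.7] [4.160e-02 9.991e-01 9.000e-04 1.200e-03] [0.7 0.5]
```

>>> servo_tool(
  motion=[
    {"travel": [0, -0.004, 0], "rot": [0, 0, 0], "hand": 0},
    {"travel": [0, -0.004, 0], "rot": [0, 0, 0], "hand": 0},
    {"travel": [0, -0.004, 0], "rot": [0, 0, 0], "hand": 0},
  ],
)

```text
clock: 16.43
position: [608.6, 323.9, 26.9]
ee_rot: [0.041, 0.999, 0.001, 0.001]
contact_force: [0.4, 0.5, 0.0]
gripper_width: 0.1
grasp_force: 0.0
```

>>> servo_tool(
  motion=[
    {"travel": [0, -0.003, 0], "rot": [0, 0, 0], "hand": 0},
    {"travel": [0, -0.003, 0], "rot": [0, 0, 0], "hand": 0},
  ],
)

```text
clock: 16.6
position: [608.2, 322.2, 26.1]
ee_rot: [0.041, 0.999, 0.0, 0.0]
contact_force: [-0.4, -0.3, 0.7]
gripper_width: -0.1
grasp_force: 0.0
```

>>> servo_tool(
  motion=[
    {"travel": [0, -0.002, 0], "rot": [0, 0, 0], "hand": 0},
    {"travel": [0, -0.002, 0], "rot": [0, 0, 0], "hand": 0},
  ],
)

```text
clock: 16.77
position: [608.0, 321.2, 25.7]
ee_rot: [0.041, 0.999, -0.0, -0.0]
contact_force: [0.5, 0.6, -0.0]
gripper_width: 0.1
grasp_force: 0.0
```

>>> servo_tool(
  motion=[
    {"travel": [0, -0.002, 0], "rot": [0, 0, 0], "hand": 0},
  ],
)

```text
clock: 16.85
position: [608.0, 320.7, 25.7]
ee_rot: [0.041, 0.999, -0.0, -0.0]
contact_force: [0.1, 0.5, -0.0]
gripper_width: -0.1
grasp_force: 0.0
```

>>> servo_tool(
  motion=[
    {"travel": [0, -0.002, 0], "rot": [0, 0, 0], "hand": 0},
  ],
)

```text
clock: 16.93
position: [607.9, 320.2, 25.7]
ee_rot: [0.041, 0.999, -0.0, -0.0]
contact_force: [-0.0, 0.5, -0.8]
gripper_width: -0.4
grasp_force: 0.4
```

>>> servo_tool(
  motion=[
    {"travel": [0, -0.002, 0], "rot": [0, 0, 0], "hand": 0},
    {"travel": [0, -0.002, 0], "rot": [0, 0, 0], "hand": 0},
  ],
)

```text
clock: 17.1
position: [608.0, 320.0, 25.8]
ee_rot: [0.041, 0.999, 0.001, 0.0]
contact_force: [-0.4, 2.1, -1.5]
gripper_width: 0.0
grasp_force: 1.4
```

>>> servo_tool(
  motion=[
    {"travel": [0, -0.002, 0], "rot": [0, 0, 0], "hand": 0},
  ],
)

```text
clock: 17.18
position: [608.0, 319.8, 25.8]
ee_rot: [0.041, 0.999, 0.001, 0.0]
contact_force: [-1.0, 5.3, -1.1]
gripper_width: -0.1
grasp_force: 2.1
```

>>> servo_tool(
  motion=[
    {"travel": [0, -0.002, 0], "rot": [0, 0, 0], "hand": 0},
  ],
)

```text
clock: 17.27
position: [608.1, 319.7, 26.0]
ee_rot: [0.041, 0.999, 0.001, 0.001]
contact_force: [-1.5, 6.5, -0.9]
gripper_width: -0.0
grasp_force: 2.8
```

>>> servo_tool(
  motion=[
    {"travel": [0, -0.002, 0], "rot": [0, 0, 0], "hand": 0},
    {"travel": [0, 0, 0], "rot": [0, 0, 0], "hand": 0},
    {"travel": [0, 0, 0], "rot": [0, 0, 0], "hand": 0},
  ],
)

```text
clock: 17.52
position: [608.1, 319.7, 26.1]
ee_rot: [0.041, 0.999, 0.002, 0.001]
contact_force: [-1.4, 6.5, -2.1]
gripper_width: -0.4
grasp_force: 2.8
```

>>> servo_tool(
  motion=[
    {"travel": [0, 0.06, 0], "rot": [0, 0, 0], "hand": 0},
    {"travel": [0, 0, -0.16], "rot": [0, 0, 0], "hand": 0},
    {"travel": [0, 0, -0.16], "rot": [0, 0, 0], "hand": 0},
    {"travel": [0, 0, 0], "rot": [0, 0, 0], "hand": 0},
    {"travel": [0, 0, 0], "rot": [0, 0, 0], "hand": 0},
  ],
)

```text
clock: 17.93
position: [610.6, 334.1, 109.6]
ee_rot: [0.041, 0.999, 0.002, 0.003]
contact_force: [0.0, -0.5, -0.0]
gripper_width: 0.1
grasp_force: 0.0
```

Run:
```python
from h import *
st(); print(sensors.read_state()["joints"].round(3))
im,_=get_image("top");np.save("im6.npy",im);near_edge(im)
cv2.imwrite("pics/c6.png",cv2.resize(im[182:272,182:282,::-1],None,fx=6,fy=6,interpolation=cv2.INTER_CUBIC))
```

```text
[610.6 334.1 109.6] cradle [-106.1    1.5] [0.041  0.9992 0.0017 0.0026] [0.5 0. ]
[ 7.330e-01  5.950e-01  4.200e-02  1.000e-03 -1.012e+00 -2.386e+00]
n 42 angle rad -0.0017 y at x=-45,0,45 [np.float32(-40.2), np.float32(-40.3), np.float32(-40.4)]
resid std 0.55
```

View pics/c6.png

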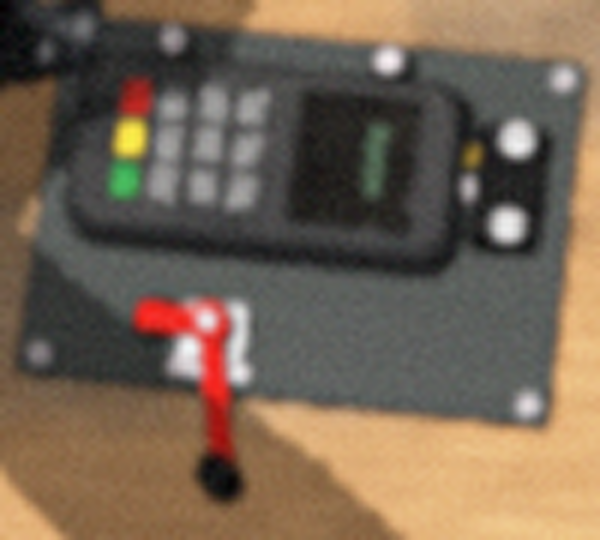

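The terminal is square (angle -0.002 rad), against both posts (their caps at (173,40) and (388,62)), with its nose on the button at (467,187). The lever is still open, knob at (219,477). Now I move to the knob's right side and turn the tool.

>>> servo_tool(
  motion=[
    {"travel": [0.107, -0.1105, 0], "rot": [0, 0, 0], "hand": 0},
    {"travel": [0.107, -0.1105, 0], "rot": [0, 0, 0], "hand": 0},
    {"travel": [0.107, -0.1105, 0], "rot": [0, 0, 0], "hand": 0},
    {"travel": [0.107, -0.1105, 0], "rot": [0, 0, 0], "hand": 0},
    {"travel": [0.107, -0.1105, 0], "rot": [0, 0, 0], "hand": 0},
    {"travel": [0, 0, 0], "rot": [0, 0, -0.01923], "hand": 0},
    {"travel": [0, 0, 0], "rot": [0, 0, -0.01923], "hand": 0},
    {"travel": [0, 0, 0], "rot": [0, 0, -0.01923], "hand": 0},
    {"travel": [0, 0, 0], "rot": [0, 0, -0.01923], "hand": 0},
    {"travel": [0, 0, 0], "rot": [0, 0, -0.01923], "hand": 0},
  ],
)

```text
clock: 18.82
position: [463.4, 205.3, 104.7]
ee_rot: [-0.261, 0.965, -0.001, -0.001]
contact_force: [0.2, -0.1, 0.2]
gripper_width: -0.5
grasp_force: 0.0
```

>>> servo_tool(
  motion=[
    {"travel": [0, 0, 0], "rot": [0, 0, -0.01923], "hand": 0},
    {"travel": [0, 0, 0], "rot": [0, 0, -0.01923], "hand": 0},
    {"travel": [0, 0, 0], "rot": [0, 0, -0.01923], "hand": 0},
    {"travel": [0, 0, 0], "rot": [0, 0, -0.01923], "hand": 0},
    {"travel": [0, 0, 0], "rot": [0, 0, -0.01923], "hand": 0},
    {"travel": [0, 0, 0], "rot": [0, 0, -0.01923], "hand": 0},
    {"travel": [0, 0, 0], "rot": [0, 0, -0.01923], "hand": 0},
    {"travel": [0, 0, 0], "rot": [0, 0, -0.01923], "hand": 0},
    {"travel": [0, 0, 0], "rot": [0, 0, 0], "hand": 0},
    {"travel": [0, 0, 0], "rot": [0, 0, 0], "hand": 0},
  ],
)

```text
clock: 19.65
position: [463.7, 205.5, 104.9]
ee_rot: [-0.676, 0.737, -0.0, -0.001]
contact_force: [0.3, -0.3, 0.4]
gripper_width: -0.4
grasp_force: 0.0
```

Run:
```python
from h import *
from scipy.spatial.transform import Rotation as Ro
c=np.load("cr.npz");st();s=sensors.read_state();print(s["joints"].round(2))
x=Ro.from_quat(s["ee_rot"]).as_matrix()[:2,0]@c["R"];print("tool x in cradle deg",np.degrees(np.arctan2(x[1],x[0])).round(2))
# planned rows: TCP = knob - d*(18.75), tool x = -d ; increments in tool frame
P=np.array([-15,-69.5]);prev=None
for k in range(0,15):
    phi=-76-96*k/14; a=np.radians(phi-90+ (0)); d=np.array([np.cos(a),np.sin(a)])
    K=P+65*np.array([np.cos(np.radians(phi)),np.sin(np.radians(phi))]);T=K-18.75*d
    print(k,round(phi,1),"face dir",round(phi-90,1),"TCP",T.round(1),"" if prev is None else (np.array([-(T-prev)@d, (T-prev)@np.array([-d[1],d[0]])]).round(2)))
    prev=T
```

```text
[463.7 205.5 104.9] cradle [  33.9 -134.6] [-0.676   0.7369 -0.     -0.0013] [0.3 0.3]
[ 0.74  0.32 -0.45  0.   -0.8  -0.82]
tool x in cradle deg -0.3
0 -76.0 face dir -166.0 TCP [  18.9 -128. ] 
1 -82.9 face dir -172.9 TCP [  11.7 -131.7] [-7.63  2.7 ]
2 -89.7 face dir -179.7 TCP [   4.1 -134.4] [-7.63  2.7 ]
3 -96.6 face dir -186.6 TCP [  -3.8 -136.2] [-7.63  2.7 ]
4 -103.4 face dir -193.4 TCP [ -11.9 -137.1] [-7.63  2.7 ]
5 -110.3 face dir -200.3 TCP [ -19.9 -137. ] [-7.63  2.7 ]
6 -117.1 face dir -207.1 TCP [ -28.  -135.9] [-7.63  2.7 ]
7 -124.0 face dir -214.0 TCP [ -35.8 -133.9] [-7.63  2.7 ]
8 -130.9 face dir -220.9 TCP [ -43.3 -130.9] [-7.63  2.7 ]
9 -137.7 face dir -227.7 TCP [ -50.5 -127.1] [-7.63  2.7 ]
10 -144.6 face dir -234.6 TCP [ -57.1 -122.5] [-7.63  2.7 ]
11 -151.4 face dir -241.4 TCP [ -63.1 -117.1] [-7.63  2.7 ]
12 -158.3 face dir -248.3 TCP [ -68.5 -111. ] [-7.63  2.7 ]
13 -165.1 face dir -255.1 TCP [ -73.  -104.3] [-7.63  2.7 ]
14 -172.0 face dir -262.0 TCP [-76.8 -97.1] [-7.63  2.7 ]
```

>>> servo_tool(
  motion=[
    {"travel": [-0.024, -0.032, 0], "rot": [0, 0, 0], "hand": 0},
    {"travel": [0, 0, 0], "rot": [0, 0, -0.0132], "hand": 0},
    {"travel": [0, 0, 0], "rot": [0, 0, -0.0132], "hand": 0},
    {"travel": [0, 0, 0], "rot": [0, 0, -0.0132], "hand": 0},
    {"travel": [0, 0, 0.1], "rot": [0, 0, 0], "hand": 0},
    {"travel": [0, 0, 0.1], "rot": [0, 0, 0], "hand": 0},
    {"travel": [0, 0, 0.068], "rot": [0, 0, 0], "hand": 0},
    {"travel": [0, 0, 0], "rot": [0, 0, 0], "hand": 0},
    {"travel": [0, 0, 0], "rot": [0, 0, 0], "hand": 0},
  ],
)

```text
clock: 20.4
position: [472.9, 211.3, 38.1]
ee_rot: [0.763, -0.646, 0.0, 0.001]
contact_force: [-0.0, 0.6, 0.6]
gripper_width: 0.2
grasp_force: 0.0
```

```bash
cat >> h.py <<'E'
def ang():
    from scipy.spatial.transform import Rotation as Ro
    c=np.load("cr.npz");st();s=sensors.read_state()
    x=Ro.from_quat(s["ee_rot"]).as_matrix()[:2,0]@c["R"];a=np.arctan2(x[1],x[0]);print("tool x deg",np.degrees(a).round(2))
    p=(s["position"][:2]-c["t"])@c["R"]; n=np.array([np.cos(a),np.sin(a)]);P=np.array([-15,-69.5])
    # knob centre touches face: (K-p).n=-18.75, |K-P|=65
    q=(p-18.75*n-P)@n; lat=np.array([n[1],-n[0]])
    if abs(q)<65:
        K=P+q*n+np.sqrt(65**2-q*q)*lat; phi=np.degrees(np.arctan2(*(K-P)[::-1]))
        phi=phi if phi<0 else phi-360
        print("knob if touching",K.round(1),"phi",phi.round(1),"joint",np.radians(-75-phi).round(3),"offset along tool y",((K-p)@lat).round(1))
E
python3 -c "
from h import *
ang()"
```

```text
[472.9 211.3  38.1] cradle [  27.4 -125.9] [ 0.763  -0.6463  0.      0.0011] [-0.6 -0.1]
tool x deg 14.09
knob if touching [   9.1 -129.9] phi -68.3 joint -0.117 offset along tool y -0.6
```

>>> servo_tool(
  motion=[
    {"travel": [-0.0157, 0, 0], "rot": [0, 0, 0], "hand": 0},
    {"travel": [-0.0157, 0, 0], "rot": [0, 0, 0], "hand": 0},
    {"travel": [-0.0157, 0.004, 0], "rot": [0, 0, 0.00953], "hand": 0},
    {"travel": [-0.0157, 0.004, 0], "rot": [0, 0, 0.00953], "hand": 0},
    {"travel": [-0.0157, 0.004, 0], "rot": [0, 0, 0.00953], "hand": 0},
    {"travel": [-0.0157, 0.004, 0], "rot": [0, 0, 0.00953], "hand": 0},
    {"travel": [-0.0157, 0.004, 0], "rot": [0, 0, 0.00953], "hand": 0},
    {"travel": [-0.0157, 0.004, 0], "rot": [0, 0, 0.00953], "hand": 0},
  ],
)

```text
clock: 21.07
position: [465.6, 243.4, 40.2]
ee_rot: [-0.634, 0.773, -0.0, 0.001]
contact_force: [0.3, -1.0, -0.5]
gripper_width: 0.2
grasp_force: 0.4
```

```bash
python3 -c "
from h import *
ang()"
```

```text
[465.6 243.4  40.2] cradle [  -4.  -135.8] [-0.6345  0.7729 -0.      0.0012] [0.9 0.4]
tool x deg -6.61
knob if touching [ -22.7 -134. ] phi -96.8 joint 0.38 offset along tool y 0.4
```

>>> servo_tool(
  motion=[
    {"travel": [-0.0157, 0.004, 0], "rot": [0, 0, 0.00953], "hand": 0},
    {"travel": [-0.0157, 0.004, 0], "rot": [0, 0, 0.00953], "hand": 0},
    {"travel": [-0.0157, 0.004, 0], "rot": [0, 0, 0.00953], "hand": 0},
    {"travel": [-0.0157, 0.004, 0], "rot": [0, 0, 0.00953], "hand": 0},
    {"travel": [-0.0157, 0.004, 0], "rot": [0, 0, 0.00953], "hand": 0},
    {"travel": [-0.0157, 0.004, 0], "rot": [0, 0, 0.00953], "hand": 0},
    {"travel": [-0.0157, 0.004, 0], "rot": [0, 0, 0.00953], "hand": 0},
    {"travel": [-0.0157, 0.004, 0], "rot": [0, 0, 0.00953], "hand": 0},
    {"travel": [-0.0157, 0.004, 0], "rot": [0, 0, 0.00953], "hand": 0},
    {"travel": [-0.0157, 0.004, 0], "rot": [0, 0, 0.00953], "hand": 0},
  ],
)

```text
clock: 21.9
position: [473.8, 282.3, 40.2]
ee_rot: [-0.378, 0.926, 0.0, 0.001]
contact_force: [-0.5, -1.2, 0.9]
gripper_width: -0.0
grasp_force: 0.4
```

```bash
python3 -c "
from h import *
ang()"
```

```text
[473.8 282.3  40.2] cradle [ -43.4 -130.8] [-3.783e-01  9.257e-01  3.000e-04  8.000e-04] [ 1.2 -0.4]
tool x deg -40.92
knob if touching [ -57.6 -118.6] phi -131.0 joint 0.977 offset along tool y 0.1
```

Exactly on the arc. Next segment, towards the dead point.

>>> servo_tool(
  motion=[
    {"travel": [-0.0157, 0.004, 0], "rot": [0, 0, 0.00953], "hand": 0},
    {"travel": [-0.0157, 0.004, 0], "rot": [0, 0, 0.00953], "hand": 0},
    {"travel": [-0.0157, 0.004, 0], "rot": [0, 0, 0.00953], "hand": 0},
    {"travel": [-0.0157, 0.004, 0], "rot": [0, 0, 0.00953], "hand": 0},
    {"travel": [-0.0157, 0.004, 0], "rot": [0, 0, 0.00953], "hand": 0},
    {"travel": [-0.0157, 0.004, 0], "rot": [0, 0, 0.00953], "hand": 0},
    {"travel": [-0.0157, 0.004, 0], "rot": [0, 0, 0.00953], "hand": 0},
  ],
)

```text
clock: 22.48
position: [491.4, 303.2, 40.0]
ee_rot: [-0.177, 0.984, 0.0, -0.0]
contact_force: [-4.0, -0.2, 2.1]
gripper_width: 0.4
grasp_force: 1.7
```

>>> servo_tool(
  motion=[
    {"travel": [-0.0157, 0.004, 0], "rot": [0, 0, 0.00953], "hand": 0},
    {"travel": [-0.0157, 0.004, 0], "rot": [0, 0, 0.00953], "hand": 0},
    {"travel": [-0.0157, 0.004, 0], "rot": [0, 0, 0.00953], "hand": 0},
    {"travel": [-0.008, 0.002, 0], "rot": [0, 0, 0.005], "hand": 0},
  ],
)

```text
clock: 22.82
position: [504.2, 310.6, 40.0]
ee_rot: [-0.073, 0.997, 0.0, 0.0]
contact_force: [-2.0, -0.3, 0.4]
gripper_width: -0.1
grasp_force: 1.2
```

```bash
python3 -c "
from h import *
ang()"
```

```text
[504.2 310.6  40. ] cradle [ -74.1 -102.8] [-7.300e-02  9.973e-01  4.000e-04  1.000e-04] [ 0.4 -1.9]
tool x deg -77.0
knob if touching [-78.2 -84.5] phi -166.7 joint 1.6 offset along tool y -0.0
```

Joint is about 1.60, past dead point. Small steps on to the hard stop.

>>> servo_tool(
  motion=[
    {"travel": [-0.01, 0.002, 0], "rot": [0, 0, 0.006], "hand": 0},
    {"travel": [-0.008, 0.001, 0], "rot": [0, 0, 0.005], "hand": 0},
  ],
)

```text
clock: 22.98
position: [508.3, 312.0, 40.1]
ee_rot: [-0.039, 0.999, 0.001, -0.0]
contact_force: [-6.2, 2.6, 2.6]
gripper_width: 0.1
grasp_force: 2.9
```

>>> servo_tool(
  motion=[
    {"travel": [-0.005, 0, 0], "rot": [0, 0, 0], "hand": 0},
    {"travel": [0, 0, 0], "rot": [0, 0, 0], "hand": 0},
  ],
)

```text
clock: 23.15
position: [508.6, 312.1, 39.9]
ee_rot: [-0.04, 0.999, 0.0, -0.001]
contact_force: [-6.9, 1.8, 3.0]
gripper_width: -0.1
grasp_force: 3.1
```

>>> servo_tool(
  motion=[
    {"travel": [-0.005, 0, 0], "rot": [0, 0, 0], "hand": 0},
    {"travel": [0, 0, 0], "rot": [0, 0, 0], "hand": 0},
  ],
)

```text
clock: 23.32
position: [509.1, 312.2, 39.9]
ee_rot: [-0.04, 0.999, 0.0, -0.001]
contact_force: [-8.4, 2.8, 3.5]
gripper_width: -0.2
grasp_force: 4.2
```

```bash
python3 -c "
from h import *
ang()"
```

```text
[509.1 312.2  39.9] cradle [-76.1 -98. ] [-3.970e-02  9.992e-01  2.000e-04 -1.400e-03] [-2.1 -8.6]
tool x deg -80.82
knob if touching [-79.2 -79.5] phi -171.1 joint 1.678 offset along tool y 0.2
```

The lever is at the hard stop (1.68). Retreat and check.

>>> servo_tool(
  motion=[
    {"travel": [0.06, 0, 0], "rot": [0, 0, 0], "hand": 0},
    {"travel": [0.06, 0, 0], "rot": [0, 0, 0], "hand": 0},
    {"travel": [0, 0, -0.16], "rot": [0, 0, 0], "hand": 0},
    {"travel": [0, 0, -0.16], "rot": [0, 0, 0], "hand": 0},
    {"travel": [0.16, 0, 0], "rot": [0, 0, 0], "hand": 0},
    {"travel": [0, 0, 0], "rot": [0, 0, 0], "hand": 0},
    {"travel": [0, 0, 0], "rot": [0, 0, 0], "hand": 0},
  ],
)

```text
clock: 23.9
position: [440.7, 306.5, 121.2]
ee_rot: [-0.041, 0.999, 0.002, 0.001]
contact_force: [-0.5, 0.2, -0.3]
gripper_width: -0.0
grasp_force: 0.0
```

Run:
```python
from h import *
st()
im,_=get_image("top");near_edge(im)
cv2.imwrite("pics/c7.png",cv2.resize(im[182:272,182:282,::-1],None,fx=6,fy=6,interpolation=cv2.INTER_CUBIC))
```

```text
[440.7 306.5 121.2] cradle [ -64.8 -165.7] [-0.0405  0.9992  0.0015  0.0013] [-0.1 -0.5]
n 42 angle rad -0.0045 y at x=-45,0,45 [np.float32(-39.9), np.float32(-40.1), np.float32(-40.3)]
resid std 3.5
```

View pics/c7.png

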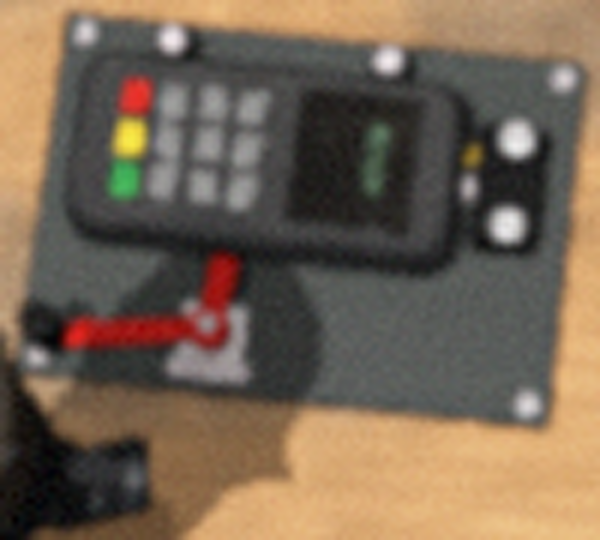

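The lever is shut, with the knob at (45,322) and its nose at (222,270) on the terminal. The terminal is unmoved, square on both posts and on the button at (467,187), and the tool is clear.

```bash
python3 -c "
from bench import job_done
print(job_done())"
```

```text
the job is handed in; nothing more can be done
None
```

I handed the job in at about 24 s: by force and camera, the terminal sits square on both posts and home on the block, and the lever is shut on its stop (about 1.68 rad). Pushes on the terminal peaked near 12 N; I couldn't read the contact depth directly, and no verdict came back.

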